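Put the conservation bench set back in its fitted holders

TASK

Put the bench set away: stand the brown jar in the large round recess and the dropper bottle in the small round recess, lay the steel press weight flat in the rectangular recess with its long side along the recess's long side, and lay the tweezers centred across both notches of the tweezer rest. Keep the jar and the bottle upright all the way, and leave the loupe and the thread spool where they are.

Things in the scene. Friction and masses are not known exactly. Their poses are not given: they have to be found in the camera images.
- jar_mid (a point): Brown glass jar with a white screw lid, round, 60 mm diameter, 72 mm high, 0.14 kg, standing loose. This point is at its centre, 36 mm above its base; z is its upright axis.
- dropper_mid (a point): Small brown dropper bottle, body round, 33 mm diameter up to 62 mm high, then a narrower neck and a black rubber teat of 13 mm; 102 mm high in all, 0.07 kg, standing loose. This point is on its axis, half-way up (51 mm above its base); z is its upright axis.
- weight_mid (a point): Pale steel press weight, a small block with rounded edges, 26 mm (its x) by 36 mm (its y) and 18 mm high, 0.1 kg, lying loose on the bench. This point is at its centre, 9 mm above its underside.
- tweezers_mid (a point): Bamboo tweezers lying on edge on the bench: 140 mm long (its y), 16 mm wide across both legs (its x), 10 mm high, 0.01 kg, rigid. This point is at the centre, 5 mm above the underside; the ends taper, so it may rock by a degree or two and read up to 2 mm lower. Either end may point either way.
- jar_holder_floor (a point): Fixed white plastic insert, 100 x 100 x 10 mm, with a LARGE ROUND dark-lined recess of 77 mm diameter, 6 mm deep: the jar's holder. This point is the centre of the recess floor, 4 mm above the bench; its rim is 6 mm higher.
- dropper_holder_floor (a point): Fixed white plastic insert, 100 x 100 x 10 mm, with a SMALL ROUND dark-lined recess of 50 mm diameter, 6 mm deep: the dropper bottle's holder. This point is the centre of the recess floor, 4 mm above the bench; its rim is 6 mm higher.
- weight_holder_floor (a point): Fixed white plastic insert, 100 x 100 x 7 mm, with a RECTANGULAR dark-lined recess, 42 mm (its x) by 52 mm (its y), 3 mm deep: the press weight's holder. This point is the centre of the recess floor, 4 mm above the bench; its rim is 3 mm higher.
- tweezer_rest_mid (a point): Fixed white plastic tweezer rest: a base plate 62 mm (its x) by 120 mm (its y), 5 mm thick, with two notched supports 90 mm apart along its y (45 mm either side of this point). Each notch is 34 mm wide, its bottom 14 mm above the bench, its side ears up to 24 mm; between the supports 78 mm is free for fingers, down to the plate. The tweezers lie along its y, bridging both notches. This point is midway between the notches at the height of their bottoms.
- loupe: Black stand loupe, round, 39 mm diameter, 34 mm high, loose; not to be moved. Origin at the centre of its underside.
- spool: Thread spool, round, 32 mm diameter, 38 mm high, loose; not to be moved. Origin at the centre of its underside.
There are look-alikes about, which are no part of the job. There is more than one size of the part that bears jar_mid; the job needs the larger. What is shaped like the part that bears dropper_mid but orange is not meant.

How it is judged:
By the outcome, as a careful person would: the job done as asked, in the order asked, and still so for the second after the job is handed in, with the robot touching nothing.
It also fails if it takes over 99 s, if anything falls off the work surface, if the arm or the gripper's body presses on something with over 40 N, if the wrist force passes 120 N, or if a joint passes its speed limit or range.

ROBOT

A 6-joint arm with a two-finger parallel gripper is mounted at the origin on a cart in front of the work surface, level with it; the furniture and walls round the work are solid. World frame = base frame: x ahead of the robot, y to its left, z up, the work surface at z = 0. Lengths are in m, angles in rad, forces in N, time in s.
With the tool pointing down it reaches from about 0.275 to 0.875 m from the base axis. Payload 12.5 kg.
Tool frame: the origin (TCP) lies on the centre line of the jaws, within the pads' length; the fingertips stand r.finger_overhang ahead of it and the grasp point (between the pads) lies 3 mm ahead of it (r.finger_overhang is the distance from the TCP to the fingertips, in m); z points along the fingers, y is the line along which they close (so a half turn about z gives the same grasp; the last joint's range is limited). The gripper opens to 85 mm and grips with 20 to 120 N. Pads are 22 mm wide; open, the fingers measure 114 mm over their backs; the gripper's body (76 mm by 85 mm) begins 54 mm behind the grasp point. The pads swing forward as they close: fully open they stand 13 mm farther back than shut.
Start: joints at [-1.307, 0.351, 1.652, -0, 1.139, -0.085], TCP at [0.188, -0.517, 0.253] pointing down, gripper open.
Joint ranges: [-2.75, 2.75], [-0.79, 2.1], [0.01, 2.65], [-1.57, 4.71], [0.07, 3.14], [-2.87, 2.87]. Speed limits (rad/s): [2.22, 2.22, 2.79, 3.14, 3.14, 3.14].

INTERFACE

Orientations are given as a unit quaternion [x, y, z, w].
In Python, from cell import r, optics gives the robot as it stands. The module is installed in compiled form; this text tells all that it offers. Calls block until the motion is done:
- r.move_to(position, orientation): joint-space move of the TCP to a pose.
- r.move_linear(position, rot=None, vel=0.15): straight line of the TCP; rot=None keeps the orientation; vel is the mean speed in m/s.
- r.set_joints(angles): joint-space move.
- r.set_gripper(opening, squeeze=None): opening from 0.0 (shut) to 1.0 (fully open); squeeze is the grip in N (None keeps the last); returns when the fingers have stopped.
- r.sleep(seconds).
- r.inverse_kinematics(position, orientation): joint angles nearest the present ones, or None.
- optics.get_image(name): name is "scene" or "side" or "wrist"; returns a dict with "pixels" (420x560x3 uint8, red, green, blue), "depth" (420x560 float32, m along the optical axis (not along the pixel's ray), 0 where there is no reading), "fx", "fy", "cx", "cy" (pixels), "camera_from_world" (4x4, takes a point from world to camera coordinates); the wrist camera has in their place "mount" (4x4, takes a point from camera to tool coordinates, whose origin is the TCP and whose axes are the flange's). Camera axes: x right, y down, z forward; pixel columns grow to the right and rows downward; lengths in m; the calibration is good to about 2 mm. A picture is of the moment at which its call begins: read the wrist's pose just before it.
A pose or a line that the arm cannot do raises r.PlanningError and nothing moves.
- r.hand_in(): hands the job in; it is judged then, once.
Readings, each from a call of its own:
- r.current_t(): time.
- r.current_q(): joint angles.
- r.current_qvel(): joint speeds.
- r.current_effort(): joint torques, N m.
- r.current_tool_pos(): TCP position.
- r.current_ee_rot(): TCP orientation.
- r.current_contact_force(): force on the tool from outside, world axes, zero at the start.
- r.current_torque(): the same for the moment, N m.
- r.current_opening(): opening from 0.0 (shut) to 1.0 (fully open).
- r.current_finger_force(): force on a finger pad.
Only numpy, scipy, OpenCV 4.12 (cv2) and the standard library are available. Lean on these libraries where they do the work, as an engineer would, in place of code of your own. Each camera call takes 0.05 s, during which the arm holds its last target. There are 200 camera calls.

## Working session

There is one attempt and no reset: what is moved stays moved. The work goes in short steps, each a Python script; the robot and the scene stay as the last script left them, time stands still between calls to the robot, and variables do not carry over. Pictures are saved under pics/ and viewed, at most 14 in all, crops included, and the job is handed in when it is done.

```bash
mkdir -p pics
python3 - <<'E'
from cell import r, optics
import cv2, numpy as np
print(r.current_t(), r.finger_overhang, r.current_ee_rot())
for n in ["scene","side"]:
    d=optics.get_image(n); np.savez(f"pics/{n}0.npz",**d)
    cv2.imwrite(f"pics/{n}0.png",cv2.resize(d["pixels"][:,:,::-1],(800,600),interpolation=cv2.INTER_CUBIC))
    print(n,d["fx"],d["cx"],d["cy"],np.linalg.inv(d["camera_from_world"]).round(3).tolist())
E
```

```text
0.0 0.022 [ 9.84836030e-01  1.73486626e-01 -6.81492480e-05 -6.16192272e-04]
scene 388.49444689490656 278.6669492577911 208.82211516865755 [[0.713, -0.47, 0.52, -0.101], [-0.701, -0.465, 0.54, -0.734], [-0.012, -0.75, -0.661, 0.773], [0.0, 0.0, 0.0, 1.0]]
side 469.84339069671984 273.60019057678704 209.362207852631 [[0.954, -0.181, 0.24, 0.084], [-0.3, -0.526, 0.796, -1.423], [-0.018, -0.831, -0.556, 0.962], [0.0, 0.0, 0.0, 1.0]]
```

View pics/scene0.png

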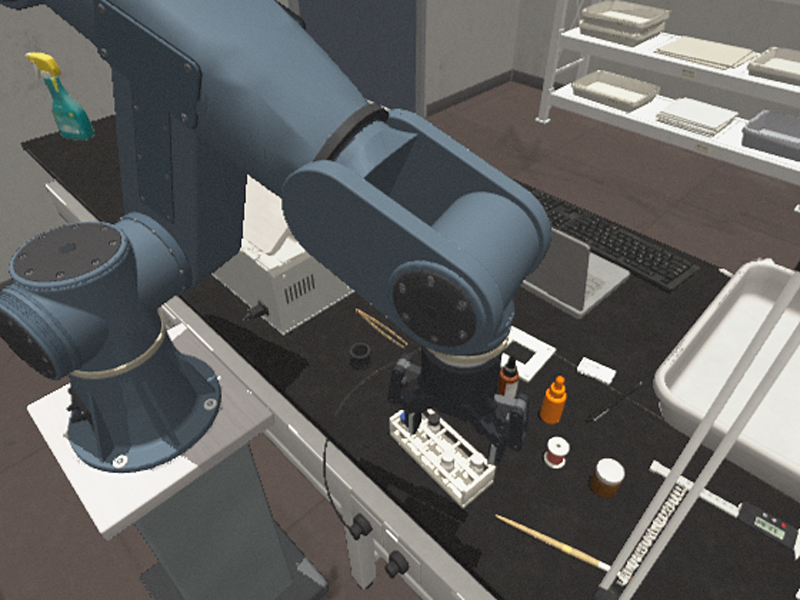

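View pics/side0.png

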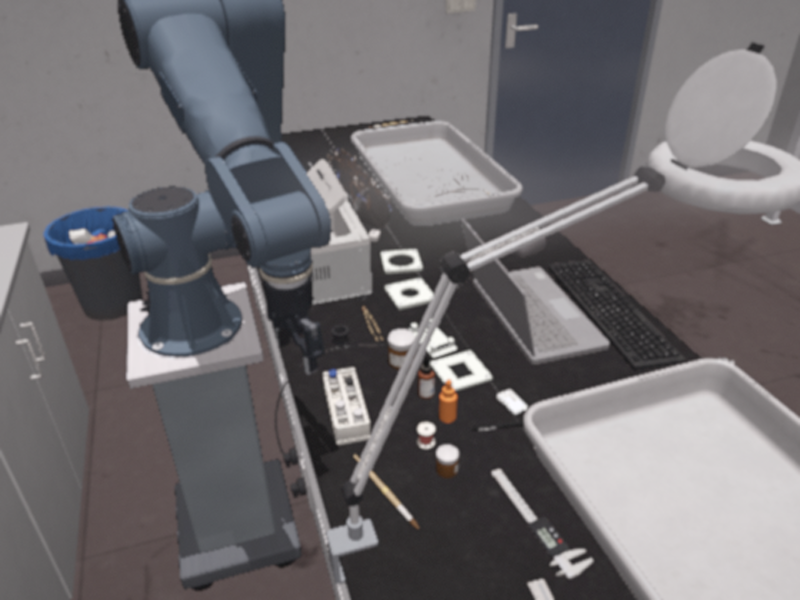

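The scene view shows orange bottle (553,400), brown dropper (508,378), spool (556,452), a brown jar (607,477), loupe (360,353) and tweezers (380,327). The side view shows a second jar (403,347), the inserts at (402,262), (410,293) and (462,370), the rest at (437,340), and a lamp boom running from (353,490) to (456,265) to (652,178). The arm hides part of the scene view. I'll deproject these points next.

```bash
cat > h.py <<'E'
import numpy as np, cv2
def deproj(d,u,v,T=None,w=1):
    """pixel(s) of the native image -> world by depth"""
    u0,v0=int(round(u)),int(round(v))
    p=d["depth"][max(v0-w,0):v0+w+1,max(u0-w,0):u0+w+1]; p=p[p>0]
    if p.size==0: return np.full(3,np.nan)
    z=np.median(p)
    T=np.linalg.inv(d["camera_from_world"]) if T is None else T
    return (T@[(u-d["cx"])/d["fx"]*z,(v-d["cy"])/d["fy"]*z,z,1])[:3]
def cloud(d,T=None):
    T=np.linalg.inv(d["camera_from_world"]) if T is None else T
    v,u=np.mgrid[:420,:560]; z=d["depth"]
    P=np.stack([(u-d["cx"])/d["fx"]*z,(v-d["cy"])/d["fy"]*z,z],-1)@T[:3,:3].T+T[:3,3]
    P[z<=0]=np.nan
    return P
E
python3 - <<'E'
from h import *
s=dict(np.load("pics/side0.npz")); c=dict(np.load("pics/scene0.npz"))
k=1/(800/560)
for n,u,v in [("jarA",403,338),("jarB",447,453),("brownlid",427,372),("orange",448,400),("tweez",372,323),("loupe",340,330),("spool",426,428),("H1",402,262),("H2",410,293),("H3",462,370),("rest",437,340),("white",512,402),("lampbase",353,535),("lampbot",353,492),("lampq",380,430),("lampm",410,365),("elbow",456,266),("lamp2",550,222),("lamptop",650,180),("rack",345,400),("box",340,285),("boxtop",350,225),("tray",440,215),("laptop",495,290)]:
    print("side",n,deproj(s,u*k,v*k).round(3))
for n,u,v in [("jarB",609,467),("orange",556,385),("brown",510,365),("loupe",360,350),("tweez",380,327),("spool",556,442),("white",596,370),("H3",540,350),("lamp",690,470),("lamp",780,330),("pc",620,590)]:
    print("scene",n,deproj(c,u*k,v*k).round(3))
E
```

```text
side jarA [ 0.447 -0.305  0.074]
side jarB [ 0.425 -0.627  0.047]
side brownlid [ 0.458 -0.428  0.071]
side orange [ 0.472 -0.51   0.061]
side tweez [ 0.424 -0.132  0.001]
side loupe [ 0.337 -0.165  0.024]
side spool [ 0.413 -0.548  0.039]
side H1 [0.582 0.113 0.007]
side H2 [ 0.553 -0.043  0.006]
side H3 [ 0.562 -0.372  0.005]
side rest [ 0.547 -0.254  0.007]
side white [ 0.619 -0.503  0.007]
side lampbase [ 0.22  -0.729  0.026]
side lampbot [ 0.225 -0.729  0.13 ]
side lampq [ 0.275 -0.72   0.24 ]
side lampm [ 0.324 -0.714  0.348]
side elbow [ 0.381 -0.734  0.513]
side lamp2 [ 0.526 -0.711  0.541]
side lamptop [ 0.654 -0.734  0.592]
side rack [ 0.284 -0.426  0.044]
side box [ 0.371 -0.036  0.065]
side boxtop [0.423 0.042 0.185]
side tray [0.762 0.289 0.039]
side laptop [ 0.705 -0.221  0.093]
scene jarB [ 0.426 -0.626  0.047]
scene orange [ 0.471 -0.498  0.085]
scene brown [ 0.454 -0.421  0.085]
scene loupe [ 0.342 -0.17   0.017]
scene tweez [ 0.422 -0.138  0.   ]
scene spool [ 0.414 -0.545  0.038]
scene white [ 0.616 -0.503  0.007]
scene H3 [ 0.587 -0.402  0.007]
scene lamp [ 0.544 -0.71   0.   ]
scene lamp [ 0.963 -0.7    0.004]
scene pc [ 0.306 -0.723  0.   ]
```

Lamp boom lies in the plane y≈-0.72 and must be avoided. Next, two high wrist views.

```bash
cat >> h.py <<'E'
from scipy.spatial.transform import Rotation as R
def down(yaw): # tool x along yaw, y at yaw-90deg
    return (R.from_euler("z",yaw)*R.from_euler("x",np.pi)).as_quat()
def toolT(r):
    T=np.eye(4); T[:3,:3]=R.from_quat(r.current_ee_rot()).as_matrix(); T[:3,3]=r.current_tool_pos(); return T
def snap(r,optics,name):
    T=toolT(r); d=optics.get_image("wrist"); d["T"]=T@d["mount"]; np.savez(f"pics/{name}.npz",**d)
    cv2.imwrite(f"pics/{name}.png",cv2.resize(d["pixels"][:,:,::-1],(800,600),interpolation=cv2.INTER_CUBIC)); return d
E
python3 - <<'E'
from cell import r, optics
from h import *
for i,(p) in enumerate([(0.45,-0.36,0.45),(0.47,-0.05,0.45)]):
    q=None
    for yaw in np.arctan2(p[1],p[0])+np.array([0,.3,-.3]):
        q=r.inverse_kinematics(p,down(yaw))
        if q is not None: print(np.round(q,2)); break
    r.move_to(p,down(yaw)); d=snap(r,optics,f"w{i}"); print(r.current_t(),d["mount"].round(3).tolist(),d["fx"],d["T"][:3,3])
d=optics.get_image("scene"); np.savez("pics/scene1.npz",**d)
E
```

```text
[-0.76  0.28  1.27 -0.    1.59  1.49]
1.55 [[-0.0, -0.964, -0.267, 0.067], [1.0, -0.0, 0.001, -0.0], [-0.001, -0.267, 0.964, -0.121], [0.0, 0.0, 0.0, 1.0]] 369.2368749061804 [ 0.50233729 -0.40240967  0.57036329]
[-0.2   0.07  1.53 -0.    1.55  1.47]
2.7833 [[-0.0, -0.963, -0.268, 0.067], [1.0, -0.0, 0.001, -0.0], [-0.001, -0.268, 0.963, -0.121], [0.0, 0.0, 0.0, 1.0]] 369.2368749061804 [ 0.53730681 -0.05773904  0.57093053]
```

View pics/w0.png

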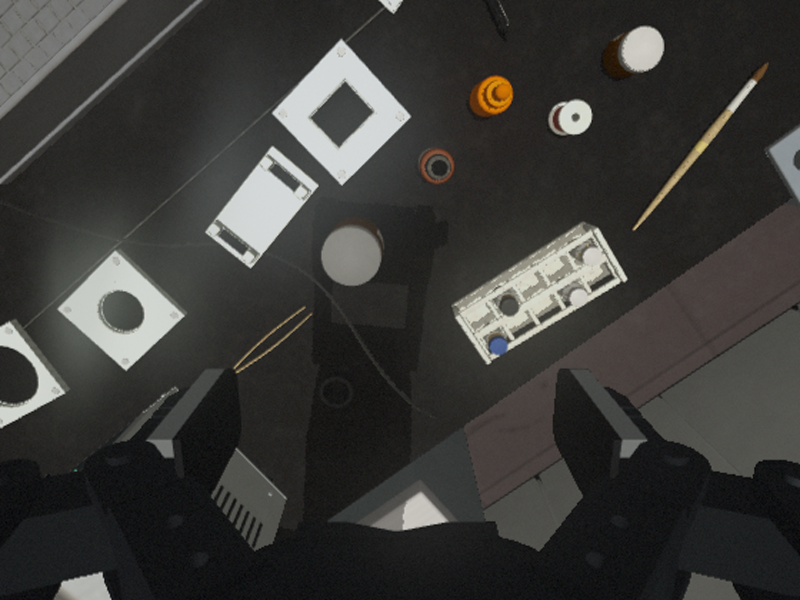

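View pics/w1.png

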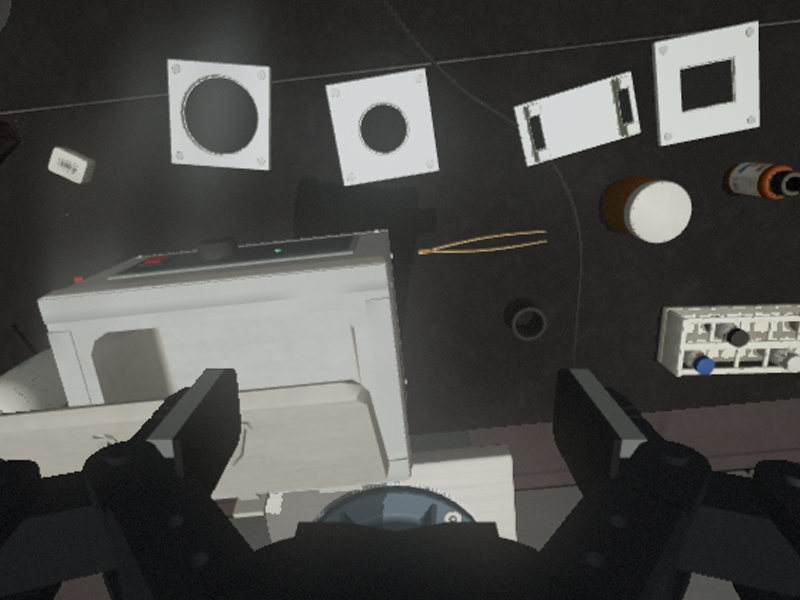

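w1 shows the large recess (220,115), small recess (384,128), rest (578,118), rectangular recess (708,85), tall jar (655,210), brown dropper (790,180), tweezers (483,242), loupe (527,320) and a pale block (72,165). The other block candidate is the white one at w0 (393,3). Now the metric fits and a map of the box heights.

```bash
cat > fit.py <<'E'
from h import *
def onplane(d,pts,z):
    T=d["T"]; pts=np.asarray(pts,float).reshape(-1,2)
    ray=np.c_[(pts[:,0]-d["cx"])/d["fx"],(pts[:,1]-d["cy"])/d["fy"],np.ones(len(pts))]@T[:3,:3].T
    return (T[:3,3]+ray*((z-T[2,3])/ray[:,2])[:,None])[:,:2]
def blob(d,uv,mask):
    n,l=cv2.connectedComponents(mask.astype(np.uint8),connectivity=4); k=l[int(uv[1]),int(uv[0])]
    return (l==k).astype(np.uint8) if k else None
def rect(P):
    P=np.asarray(P,np.float32); c=P.mean(0); (x,y),(w,h),a=cv2.minAreaRect(((P-c)*1000).astype(np.float32))
    if w<h: w,h,a=h,w,a+90
    return (c+[x/1000,y/1000]).round(4),(round(w,1),round(h,1)),round((a+90)%180-90,1)  # centre,(long,short)mm, angle of long side deg
E
python3 - <<'E'
from fit import *
k=0.7
W=[dict(np.load(f"pics/w{i}.npz")) for i in (0,1)]
for i,d in enumerate(W):
    g=d["pixels"].max(2).astype(int); P=cloud(d,d["T"])
    print("bench z",np.nanmedian(P[60:250,150:400,2]))
    for n,uv,zr,th in [("large",[(15,330),(220,72)][i],.010,110),("small",[(80,310),(345,100)][i],.010,110),("rectH",[(295,110),(672,60)][i],.007,110),("rest",[(262,205),(578,118)][i],.005,110),("jar",[(350,255),(655,210)][i],.072,90),("block",[(393,3),(65,155)][i],.018,90)]:
        m=blob(d,np.array(uv)*k,g>th)
        if m is None: print(i,n,"none");continue
        C,H=cv2.findContours(m,cv2.RETR_CCOMP,cv2.CHAIN_APPROX_NONE)
        o=max(C,key=len); zz=P[...,2][cv2.erode(m,np.ones((3,3)))>0]
        print(i,n,"z",np.nanmedian(zz).round(4),"outer",*rect(onplane(d,o,zr)))
        if n=="jar":
            q=onplane(d,o,zr); A=np.c_[2*q,np.ones(len(q))]; s=np.linalg.lstsq(A,(q**2).sum(1),rcond=None)[0]; print("   circ",s[:2].round(4),np.sqrt(s[2]+s[:2]@s[:2]))
        for c,h in zip(C,H[0]):
            if h[3]>=0 and len(c)>25:
                q=onplane(d,c,zr); print("   hole",*rect(q),"circ",np.array(cv2.minEnclosingCircle((q*1000).astype(np.float32))[0]).round(1))
P=np.concatenate([cloud(W[0],W[0]["T"]).reshape(-1,3),cloud(W[1],W[1]["T"]).reshape(-1,3)]+[cloud(dict(np.load(f"pics/{n}.npz"))).reshape(-1,3) for n in ["side0"]])
print("max height map cm, rows x 0.15..0.50, cols y -0.15..0.30")
for x in np.arange(.15,.5,.04):
    row=[]
    for y in np.arange(-.15,.32,.04):
        s=P[(abs(P[:,0]-x)<.02)&(abs(P[:,1]-y)<.02)&(P[:,2]<.30)]; row.append(f"{100*np.percentile(s[:,2],99):5.1f}" if len(s) else "    -")
    print(f"{x:.2f}",*row)
E
```

```text
bench z 0.0011258709619903495
0 large z 0.0102 outer [0.5792 0.1154] (101.2, 97.5) -10.2
0 small z 0.0103 outer [ 0.5496 -0.0462] (102.5, 101.0) -86.9
   hole [ 0.5491 -0.0487] (47.8, 45.9) 0.9 circ [549.1 -48.5]
0 rectH z 0.0076 outer [ 0.5567 -0.374 ] (101.0, 100.4) -85.0
   hole [ 0.5562 -0.3741] (52.3, 42.3) -85.0 circ [ 556.1 -374.5]
0 rest z 0.0056 outer [ 0.5372 -0.245 ] (120.9, 62.5) -79.8
   hole [ 0.5337 -0.1973] (43.3, 15.0) 9.2 circ [ 534.1 -198.7]
   hole [ 0.5477 -0.2874] (37.9, 13.7) 10.2 circ [ 547.9 -287.8]
0 jar z 0.072 outer [ 0.4451 -0.3003] (57.0, 56.6) -84.3
   circ [ 0.4451 -0.3005] 0.028520891697292758
0 block z 0.0065 outer [ 0.6004 -0.4737] (21.6, 11.0) 51.4
bench z 0.0016467636995500246
1 large z 0.0104 outer [0.5798 0.1179] (101.1, 101.0) 79.8
   hole [0.5794 0.116 ] (75.2, 74.6) -54.2 circ [579.4 116.2]
1 small z 0.0105 outer [ 0.5496 -0.0458] (101.2, 100.8) 3.1
   hole [ 0.5498 -0.0458] (47.8, 47.2) -52.1 circ [549.4 -45.8]
1 rectH z 0.0077 outer [ 0.5563 -0.3742] (101.3, 101.2) 5.1
   hole [ 0.5565 -0.3739] (55.3, 43.2) -84.6 circ [ 556.5 -373.2]
1 rest
[... 394 characters left out ...]
5..0.30
0.15   0.3   0.3   0.4  21.5  19.9   0.5   0.5   0.6   0.1     - -79.0 -78.8
0.19   0.3   0.3   0.3   0.3   0.2   0.2   0.4   0.5   0.4   0.4  -0.8  -9.8
0.23   0.3   0.3   0.3   0.3   0.3   0.1 -79.2     - -78.9 -79.2     - -78.6
0.27   0.3   0.3   0.3  21.0  21.3  21.4  21.3  21.2     -     -     -     -
0.31   3.6   0.3   0.4  24.1  24.4  24.4  24.4  21.3  10.1  12.1     -     -
0.35   3.5   0.4   0.3  27.4  27.6  27.6  27.4  27.5  27.7  27.6     -     -
0.39   0.4   0.4   0.4  29.6  29.7  29.9  29.8  29.8  29.8  29.4  18.2     -
0.43   0.8   1.0   1.1  18.5  18.6  18.6  18.5  18.6  18.5  18.5   8.8   0.3
0.47   0.4   0.4   0.4  17.6  17.7  17.9  18.0  18.1  18.2  18.3   0.3   0.2
```

Weight = pale block at w1 (72,165): z 0.018, ~36x26. The other block is too low at 6.5 mm. The box lid is a tall obstacle between the base and the jar holder, so I'll check arm clearance with IK-derived link geometry.

Run:
```python
from cell import r
from fit import *
from scipy.optimize import least_squares
W=[dict(np.load(f"pics/w{i}.npz")) for i in (0,1)]
for n,P in [("side",cloud(dict(np.load("pics/side0.npz")))),("scene1",cloud(dict(np.load("pics/scene1.npz")))),("w0",cloud(W[0],W[0]["T"])),("w1",cloud(W[1],W[1]["T"]))]:
    P=P.reshape(-1,3); s=P[(P[:,0]>.25)&(P[:,0]<.49)&(P[:,1]>-.06)&(P[:,1]<.24)&(P[:,2]>.15)&(P[:,2]<.45)]
    h,e=np.histogram(s[:,2],bins=np.arange(.15,.46,.02)); print(n,h, s.max(0).round(3) if len(s) else "", s.min(0).round(3) if len(s) else "")
D=[];
for x in np.linspace(.35,.8,7):
  for z in (.05,.2,.4):
    q=r.inverse_kinematics((x,-.1,z),down(np.arctan2(-.1,x)))
    if q is not None: D.append([np.hypot(x,.1),z,*q])
D=np.array(D); 
f=lambda p:np.r_[p[0]+p[1]*np.sin(D[:,3])+p[2]*np.sin(D[:,3]+D[:,4])+p[5]*np.cos(D[:,3]+D[:,4])-D[:,0], p[3]+p[1]*np.cos(D[:,3])+p[2]*np.cos(D[:,3]+D[:,4])-p[5]*np.sin(D[:,3]+D[:,4])-D[:,1]]
s=least_squares(f,[0,.4,.4,.3,0,0]); p=s.x; print(p.round(4),abs(s.fun).max())
for n,x,y,z in [("jarH",.5795,.1165,.036),("jarH",.5795,.1165,.12),("weight",.549,.277,.025),("smallH",.5495,-.046,.055)]:
  for yaw in np.deg2rad([0,90,-90,45,-45]):
    q=r.inverse_kinematics((x,y,z),down(yaw))
    if q is None: print(n,yaw,"none"); continue
    print(n,np.rad2deg(yaw),np.round(q,2),"elbow r,z",(p[0]+p[1]*np.sin(q[1])).round(3),(p[3]+p[1]*np.cos(q[1])).round(3))
```

```text
side [249 503   1   0   0  47 276 188  10   0   0   0   0   0   0] [0.451 0.216 0.313] [ 0.306 -0.046  0.15 ]
scene1 [ 620 1624  532  799  793  796  723  383    9    0    0    0    0    0
   34] [0.485 0.23  0.45 ] [ 0.253 -0.044  0.15 ]
w0 [0 0 0 0 0 0 0 0 0 0 0 0 0 0 0]  
w1 [  929 12966   938  1131  1203  1559  2660  4058     0     0     0     0
     0     0   495] [0.487 0.23  0.45 ] [ 0.252 -0.042  0.15 ]
[ 2.700e-03  4.860e-01  4.374e-01  1.620e-02 -3.770e+00  4.010e-02] 0.0004810113870079291
jarH 0.0 [ 0.12  0.72  1.67 -0.    0.75  1.69] elbow r,z 0.322 0.383
jarH 90.0 [ 0.12  0.72  1.67 -0.    0.75  0.12] elbow r,z 0.322 0.383
jarH -1.5707963267948966 none
jarH 45.0 [ 0.12  0.72  1.67 -0.    0.75  0.91] elbow r,z 0.322 0.383
jarH -45.0 [ 0.12  0.72  1.67 -0.    0.75  2.48] elbow r,z 0.322 0.383
jarH 0.0 [ 0.12  0.59  1.65 -0.    0.91  1.69] elbow r,z 0.271 0.421
jarH 90.0 [ 0.12  0.59  1.65 -0.    0.91  0.12] elbow r,z 0.271 0.421
jarH -1.5707963267948966 none
jarH 45.0 [ 0.12  0.59  1.65 -0.    0.91  0.91] elbow r,z 0.271 0.421
jarH -45.0 [ 0.12  0.59  1.65 -0.    0.91  2.48] elbow r,z 0.271 0.421
weight 0.0 [ 0.39  0.76  1.61 -0.    0.77  1.96] elbow r,z 0.339 0.367
weight 90.0 [ 0.39  0.76  1.61 -0.    0.77  0.39] elbow r,z 0.339 0.367
weight -90.0 [ 0.39  0.76  1.61 -0.    0.77 -2.75] elbow r,z 0.339 0.367
weight 45.0 [ 0.39  0.76  1.61 -0.    0.77  1.18] elbow r,z 0.339 0.367
weight -45.0 [ 0.39  0.76  1.61 -0.    0.77  2.75] elbow r,z 0.339 0.367
smallH 0.0 [-0.17  0.63  1.78 -0.    0.73  1.4 ] elbow r,z 0.29 0.408
smallH 90.0 [-0.17  0.63  1.78 -0.    0.73 -0.17] elbow r,z 0.29 0.408
smallH -1.5707963267948966 none
smallH 45.0 [-0.17  0.63  1.78 -0.    0.73  0.62] elbow r,z 0.29 0.408
smallH -45.0 [-0.17  0.63  1.78 -0.    0.73  2.19] elbow r,z 0.29 0.408
```

Link geometry shows the forearm is well above the lid (top 0.313 m). The jar goes first. I'm choosing the tall jar at w1 (655,210), lid 57 mm and 72 mm high; the small jar at w0 (640,50) is the look-alike.

```bash
cat > act.py <<'E'
from cell import r, optics
from fit import *
def lin(p,v=.2,rot=None): r.move_linear(list(map(float,p)),rot,v)
def pick(xy,z,yaw,width,force,zhi=.2):
    r.move_to([*xy,zhi],down(yaw)); r.set_gripper(min(1,width/.085),force)
    lin([*xy,z+.03],.25); lin([*xy,z],.08)
    r.set_gripper(0.0,force); r.sleep(.15)
    print("grip open mm",85*r.current_opening(),"F",r.current_finger_force())
def lower(xy,z,zmin):
    lin([*xy,z],.1); r.sleep(.2); f0=r.current_contact_force()[2]
    while z>zmin:
        z-=.001; lin([*xy,z],.03); f=r.current_contact_force()[2]
        if abs(f-f0)>2.5: break
    print("set down at TCP z",round(z,4),"dF",round(f-f0,2) if z<=99 else 0)
def release(xy,width,zhi=.2):
    r.set_gripper(min(1,width/.085)); r.sleep(.1); z=r.current_tool_pos()[2]
    lin([*xy,z+.04],.1); lin([*xy,zhi],.3)
E
python3 - <<'E'
from act import *
xy=(.445,-.2995); to=(.5795,.1163)
pick(xy,.040,0,.085,35)
lin([*xy,.06],.08); print("after lift",85*r.current_opening(),r.current_contact_force())
lin([*xy,.2],.2); lin([.58,-.2,.2],.25); lin([*to,.2],.25); lin([*to,.08],.2)
lower(to,.048,.042); release(to,.085,.25)
d=snap(r,optics,"j1"); print(r.current_t())
E
```

```text
grip open mm 57.76617261912649 F 37.19811523536919
after lift 57.6167726441179 [ 0.02507449 -0.48965529 -1.82372439]
set down at TCP z 0.044 dF 8.57
13.7833
```

View pics/j1.png

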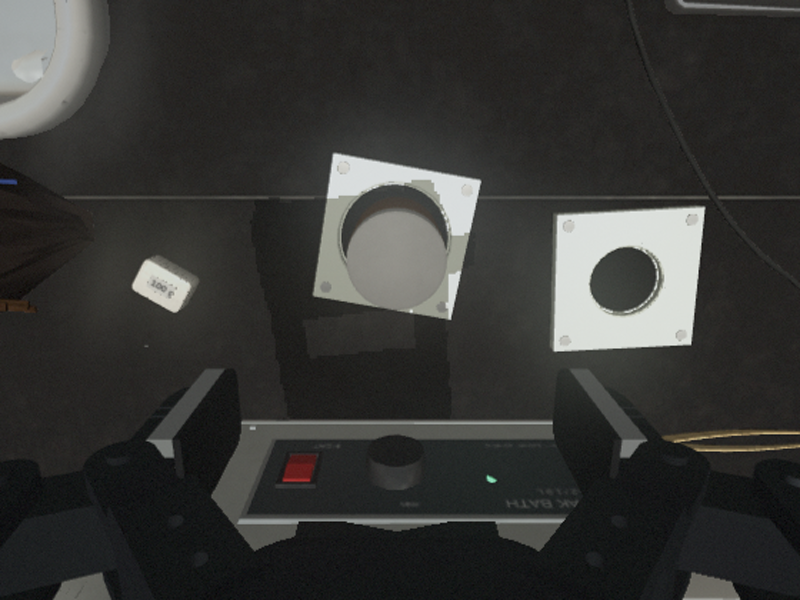

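j1: jar stands in the large recess, lid at (397,260). The weight is the block with an engraved label at (165,285). Next I check the lid height and fit the weight, then look at the dropper from close by.

Run:
```python
from act import *
d=dict(np.load("pics/j1.npz")); g=d["pixels"].max(2).astype(int); P=cloud(d,d["T"])
print("lid z",[deproj(d,u*.7,v*.7,d["T"]).round(4) for u,v in [(397,260),(360,260),(435,260),(397,225),(397,295)]])
m=blob(d,(165*.7,275*.7),g>150); m=cv2.morphologyEx(m,cv2.MORPH_CLOSE,np.ones((5,5)))
zt=np.nanmedian(P[...,2][cv2.erode(m,np.ones((3,3)))>0]); top=(m>0)&(P[...,2]>zt-.002)
print("weight",zt,rect(P[top][:,:2]),rect(onplane(d,cv2.findContours(m,0,1)[0][0],.018)))
r.move_to([.42,-.425,.28],down(0)); d=snap(r,optics,"d1"); r.move_to([.36,-.40,.28],down(0)); e=snap(r,optics,"d2"); print(r.current_t())
```

```text
lid z [array([0.5799, 0.1159, 0.0759]), array([0.58  , 0.137 , 0.0761]), array([0.58  , 0.0942, 0.076 ]), array([0.6001, 0.1159, 0.0762]), array([0.5592, 0.1159, 0.0761])]
weight 0.018555095380160647 (array([0.5485, 0.2794]), (35.4, 25.9), 57.5) (array([0.5485, 0.2792]), (35.1, 25.6), 57.9)
16.2833
```

View pics/d1.png

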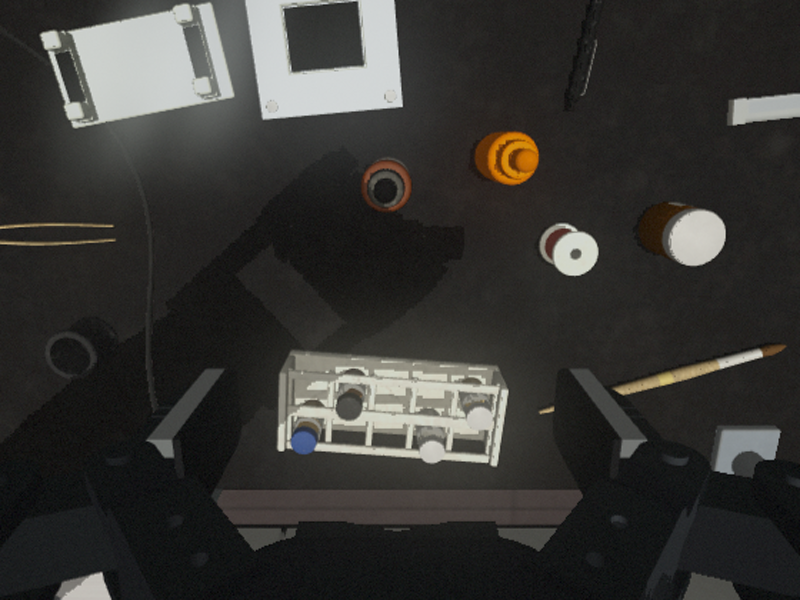

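d1: brown dropper at (386,190), orange look-alike at (508,157), spool (572,250), loupe (72,355). Locating the dropper axis by depth from both views.

Run:
```python
from act import *
for n in ("d1","d2"):
    d=dict(np.load(f"pics/{n}.npz")); P=cloud(d,d["T"]).reshape(-1,3)
    P=P[(abs(P[:,0]-.456)<.04)&(abs(P[:,1]+.425)<.04)]
    for a,b in [(.092,.11),(.066,.09),(.05,.066),(.01,.05)]:
        s=P[(P[:,2]>a)&(P[:,2]<b)]
        if len(s)>5: print(n,a,b,len(s),"mid",((s.max(0)+s.min(0))/2).round(4),"ext",np.ptp(s,0).round(4),"top",s[:,2].max().round(4))
```

```text
d1 0.092 0.11 208 mid [ 0.4593 -0.4177  0.0978] ext [0.0129 0.0123 0.0101] top 0.1028
d1 0.066 0.09 357 mid [ 0.4594 -0.4177  0.0756] ext [0.0229 0.0228 0.0192] top 0.0852
d1 0.05 0.066 465 mid [ 0.4592 -0.4172  0.0581] ext [0.0326 0.0316 0.0156] top 0.0659
d1 0.01 0.05 40 mid [ 0.4699 -0.4207  0.0305] ext [0.0122 0.0252 0.0386] top 0.0498
d2 0.092 0.11 245 mid [ 0.4589 -0.4172  0.0975] ext [0.0124 0.0125 0.011 ] top 0.103
d2 0.066 0.09 418 mid [ 0.4587 -0.4175  0.0772] ext [0.0224 0.0232 0.0222] top 0.0883
d2 0.05 0.066 527 mid [ 0.459  -0.4173  0.058 ] ext [0.0329 0.0326 0.0157] top 0.0658
d2 0.01 0.05 68 mid [ 0.4521 -0.4143  0.0303] ext [0.0193 0.0264 0.0395] top 0.05
```

Run:
```python
from act import *
xy=(.459,-.4175); to=(.5495,-.0462)
pick(xy,.057,0,.060,25)
lin([*xy,.075],.08); print("after lift",85*r.current_opening())
lin([*xy,.2],.2); lin([*to,.2],.22); lin([*to,.09],.2)
lower(to,.065,.059); release(to,.060,.25)
d=snap(r,optics,"b1"); P=cloud(d,d["T"]).reshape(-1,3); P=P[(abs(P[:,0]-to[0])<.04)&(abs(P[:,1]-to[1])<.04)]
for a,b in [(.096,.115),(.052,.07)]:
    s=P[(P[:,2]>a)&(P[:,2]<b)]; print("mid",((s.max(0)+s.min(0))/2).round(4),"ext",np.ptp(s,0).round(4))
print(r.current_t())
```

```text
grip open mm 31.227809805796376 F 25.02656227676198
after lift 31.201813320729404
set down at TCP z 0.061 dF 6.75
mid [ 0.5501 -0.046   0.1018] ext [0.0127 0.0129 0.0112]
mid [ 0.5507 -0.0461  0.061 ] ext [0.032  0.0318 0.0176]
25.9417
```

View pics/b1.png

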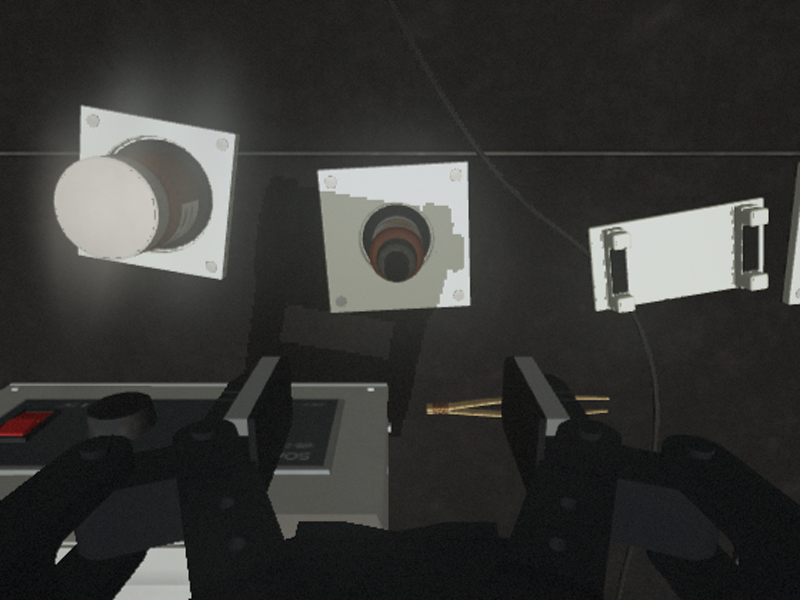

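b1: bottle upright in the small recess (397,250), jar in the large recess. Next the weight, after checking heights around it.

Run:
```python
from act import *
Ps=[cloud(dict(np.load(f"pics/{n}.npz")),np.load(f"pics/{n}.npz")["T"]).reshape(-1,3) for n in ("w1","j1")]+[cloud(dict(np.load("pics/side0.npz"))).reshape(-1,3)]
P=np.concatenate(Ps)
print("     ",*[f"{y:5.2f}" for y in np.arange(.16,.46,.03)])
for x in np.arange(.40,.75,.03):
    row=[]
    for y in np.arange(.16,.46,.03):
        s=P[(abs(P[:,0]-x)<.015)&(abs(P[:,1]-y)<.015)]; row.append(f"{100*s[:,2].max():5.1f}" if len(s) else "    -")
    print(f"{x:.2f}",*row)
r.move_to([.50,.22,.28],down(np.deg2rad(57.7)))
d=snap(r,optics,"g1"); P=cloud(d,d["T"]); s=(abs(P[...,0]-.5485)<.04)&(abs(P[...,1]-.279)<.04)&(P[...,2]>.0165)&(P[...,2]<.03)
print(s.sum(),np.median(P[s][:,2]),rect(P[s][:,:2])); print(r.current_t())
```

```text
0.16  0.19  0.22  0.25  0.28  0.31  0.34  0.37  0.40  0.43  0.46
0.40  30.1  30.0  29.7     -     -     -   0.2   0.3   0.3   0.2     -
0.43  19.1  18.6  18.6   8.8   0.3   0.4   0.3   0.4   0.3   0.3     -
0.46  18.6  18.6  18.5   0.3   0.3   0.3   0.3   0.3   0.3   0.2     -
0.49   0.5   0.3   0.3   0.3   0.3   0.6   0.3   0.3   0.3   0.2     -
0.52   1.2   0.9   0.5   2.1   2.2   0.5   0.3   4.1   5.6   5.7   6.6
0.55   1.5   1.1   0.8   2.4   2.7   2.2   9.5   9.8  10.6  10.1   9.7
0.58  32.0  30.3   0.7   0.6   1.9   2.5   5.9  10.8  10.8  10.6  10.4
0.61  32.1   0.8   0.5   0.9   0.9   0.8  10.0  10.3  10.4  10.2   9.9
0.64   1.3   0.8   0.6   0.7   0.7   9.0   9.2   9.1   9.1   9.1   9.1
0.67   0.6   0.7   0.5   0.6  10.1   9.9   9.1   8.8   8.7   8.7   9.2
0.70   0.8   0.5   0.6   7.3   9.8   9.4   2.0   1.9     -     -   2.4
0.73   0.8   0.9   0.8   7.5   9.0   3.9   1.9   1.8     -   2.2   2.2
959 0.018593874630303986 (array([0.5489, 0.2794]), (35.2, 25.1), 57.5)
27.05
```

Run:
```python
from act import *
P=np.concatenate([cloud(dict(np.load(f"pics/{n}.npz")),np.load(f"pics/{n}.npz")["T"]).reshape(-1,3) for n in ("w1","j1","g1")])
P=P[(P[:,2]>.04)&(P[:,2]<.14)&(P[:,0]>.45)&(P[:,1]>.22)]
c=np.array([.5489,.2794])
for yaw in (57.6,30,75,90,-32.4):
    a=np.deg2rad(yaw); L=(P[:,:2]-c)@np.array([[np.cos(a),np.sin(a)],[np.sin(a),-np.cos(a)]]).T
    for zlo in (.04,.07):
        s=L[P[:,2]>zlo]; o=[]
        for lo in range(-70,70,20):
            b=s[(s[:,1]*1e3>lo)&(s[:,1]*1e3<lo+20)&(s[:,0]>0)]; o.append(int(1000*np.percentile(b[:,0],1)) if len(b)>5 else None)
        print(yaw,zlo,"min tool-x distance mm by tool-y bin -70..70:",o)
```

```text
57.6 0.04 min tool-x distance mm by tool-y bin -70..70: [None, 44, 45, 70, 92, None, 80]
57.6 0.07 min tool-x distance mm by tool-y bin -70..70: [None, 45, 45, None, None, None, 80]
30 0.04 min tool-x distance mm by tool-y bin -70..70: [28, 26, 94, 108, 102, 102, 104]
30 0.07 min tool-x distance mm by tool-y bin -70..70: [29, 26, None, 108, 102, 102, 104]
75 0.04 min tool-x distance mm by tool-y bin -70..70: [None, None, 50, 51, 69, 74, 80]
75 0.07 min tool-x distance mm by tool-y bin -70..70: [None, None, 50, 50, None, None, None]
90 0.04 min tool-x distance mm by tool-y bin -70..70: [None, None, None, 51, 64, 62, 66]
90 0.07 min tool-x distance mm by tool-y bin -70..70: [None, None, None, 51, None, None, None]
-32.4 0.04 min tool-x distance mm by tool-y bin -70..70: [90, None, None, None, None, None, None]
-32.4 0.07 min tool-x distance mm by tool-y bin -70..70: [90, None, None, None, None, None, None]
```

View pics/g1.png

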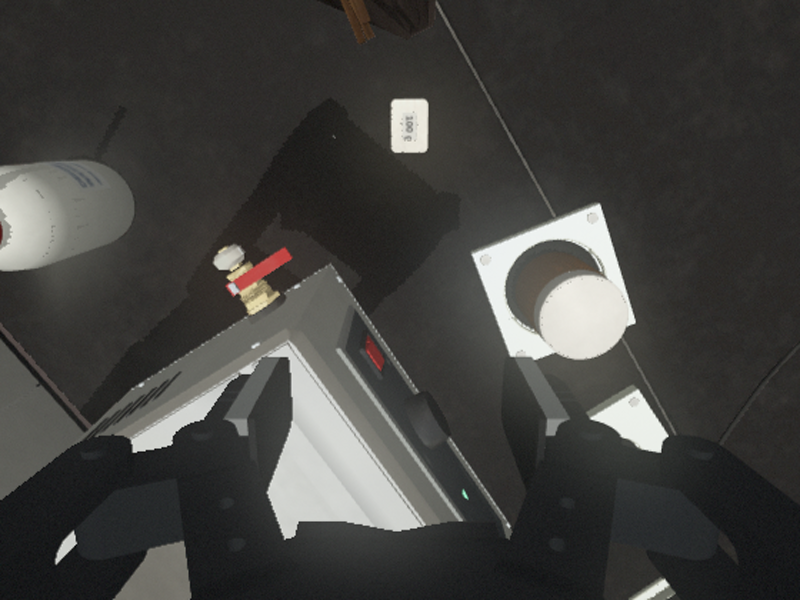

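g1: the "100 g" weight at (409,126). Something dark stands about 45 mm beyond it at (390,15), up to 0.108 high, so I'll grip 7 mm off-centre, away from it.

Run:
```python
from act import *
a=np.deg2rad(57.6); b=np.deg2rad(95.1); o=.007
xy=np.array([.5488,.2794])-o*np.array([np.cos(a),np.sin(a)]); to=np.array([.5564,-.374])-o*np.array([np.cos(b),np.sin(b)])
pick(xy,.0255,a,.048,25)
lin([*xy,.045],.08); print("after lift",85*r.current_opening(),r.current_contact_force())
lin([*xy,.2],.2); lin([*to,.2],.3,down(b)); lin([*to,.06],.2)
lower(to,.034,.0285); release(to,.045,.25)
lin([.50,-.37,.28],.3); d=snap(r,optics,"g2"); P=cloud(d,d["T"]); s=(abs(P[...,0]-.5564)<.03)&(abs(P[...,1]+.374)<.03)&(P[...,2]>.012)&(P[...,2]<.04)
print(s.sum(),np.median(P[s][:,2]),rect(P[s][:,:2])); print(r.current_t())
```

```text
grip open mm 25.174388271279703 F 25.54578870534897
after lift 25.075572150951782 [ 0.13497432 -0.19988033 -1.36119978]
set down at TCP z 0.029 dF 9.31
883 0.02255508489274216 (array([ 0.5561, -0.374 ]), (35.8, 26.1), -84.5)
38.05
```

View pics/g2.png

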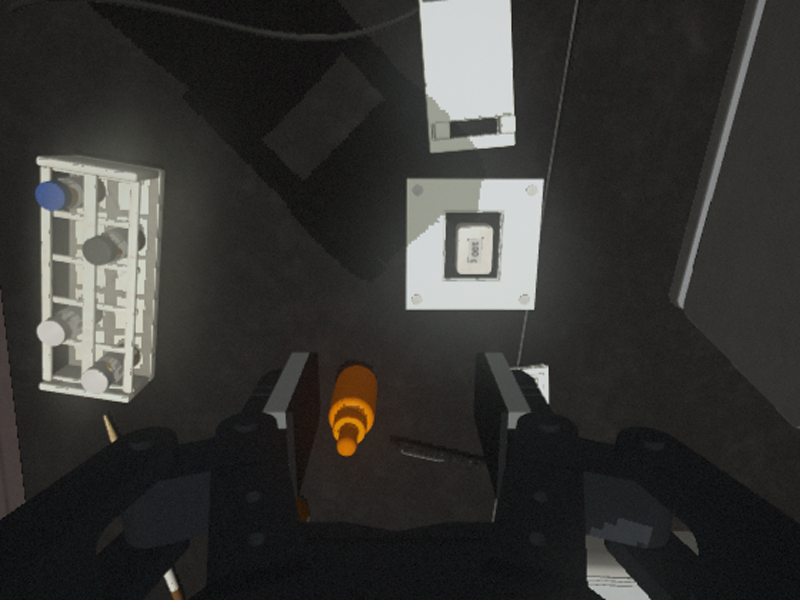

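g2: the weight lies flat in the rectangular recess (474,248), long side aligned, top at z 0.0225. Next the tweezers, from two wrist positions.

Run:
```python
from act import *
for i,y in enumerate((-.26,-.22)):
    r.move_to([.42,y,.26],down(np.pi/2)); d=snap(r,optics,f"t{i}"); P=cloud(d,d["T"])
    p=d["pixels"].astype(int); m=((p[...,0]-p[...,2])>35)&(p[...,0]>70)&(abs(P[...,0]-.424)<.06)&(abs(P[...,1]+.13)<.11)
    zz=P[m][:,2]; print("depth z pct",np.percentile(zz,[5,50,90,99]).round(4))
    ys,xs=np.nonzero(m); uv=np.c_[xs,ys]
    for z in (.005,.010): print(z,*rect(onplane(d,uv,z)))
    q=onplane(d,uv,.008)-onplane(d,uv,.008).mean(0); ax=np.linalg.svd(q,full_matrices=False)[2][0]; t=q@ax; w=q@np.array([-ax[1],ax[0]])
    print("axis",ax.round(3),"width by section mm",[(round(1e3*np.percentile(w[(t>=lo/1e3)&(t<lo/1e3+.02)],2),1),round(1e3*np.percentile(w[(t>=lo/1e3)&(t<lo/1e3+.02)],98),1)) for lo in range(-70,60,20) if ((t>=lo/1e3)&(t<lo/1e3+.02)).sum()>4])
print(r.current_t())
```

```text
depth z pct [0.0002 0.0062 0.0083 0.0098]
0.005 [ 0.4187 -0.157 ] (102.9, 15.2) -89.7
0.01 [ 0.4187 -0.1575] (101.5, 15.0) -89.7
axis [ 0.025 -1.   ] width by section mm [(np.float64(-5.2), np.float64(5.0)), (np.float64(-6.7), np.float64(6.4)), (np.float64(-8.1), np.float64(7.2)), (np.float64(-7.9), np.float64(6.8)), (np.float64(-7.4), np.float64(6.4)), (np.float64(-6.8), np.float64(5.1))]
depth z pct [0.0005 0.008  0.0102 0.0112]
0.005 [ 0.4195 -0.1382] (140.3, 14.9) 89.7
0.01 [ 0.4195 -0.1384] (138.4, 14.7) 89.7
axis [ 0.022 -1.   ] width by section mm [(np.float64(-1.4), np.float64(2.0)), (np.float64(-2.0), np.float64(2.5)), (np.float64(-4.4), np.float64(4.2)), (np.float64(-6.8), np.float64(5.8)), (np.float64(-7.3), np.float64(6.6)), (np.float64(-7.8), np.float64(7.2)), (np.float64(-7.9), np.float64(6.2))]
39.0417
```

View pics/t1.png

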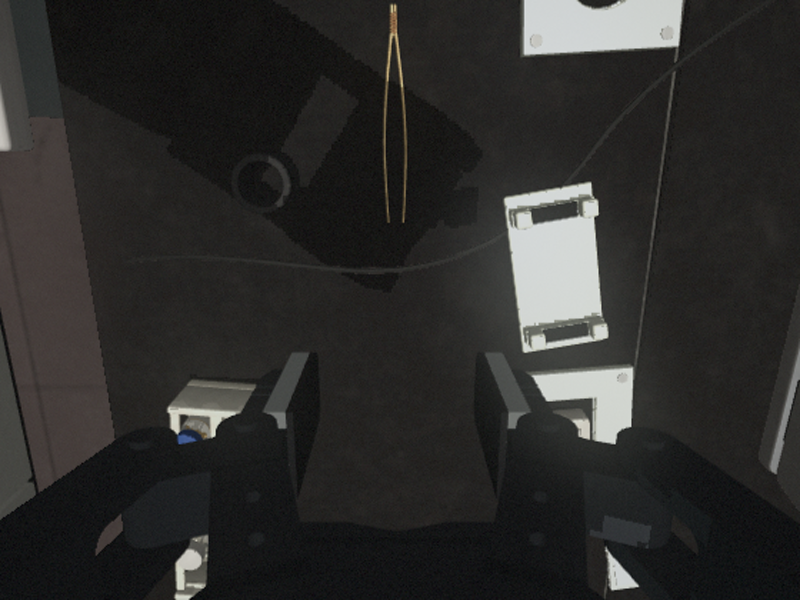

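t1: tweezers from (393,5) to (396,222), open end toward the rest, box beyond the closed end. I'll grip 12 mm toward the open end with the camera side facing away from the box.

Run:
```python
from act import *
a=np.deg2rad(-89.2); b=np.deg2rad(-79.8); o=.012
xy=np.array([.4195,-.1382])+o*np.array([np.cos(a),np.sin(a)]); to=np.array([.5373,-.2447])+o*np.array([np.cos(b),np.sin(b)])
print(r.inverse_kinematics([*xy,.0235],down(a)),r.inverse_kinematics([*to,.0375],down(b)))
pick(xy,.0235,a,.040,20)
lin([*xy,.04],.08); print("after lift",85*r.current_opening(),r.current_contact_force())
lin([*xy,.15],.2); lin([*to,.15],.2,down(b)); lin([*to,.06],.15)
lower(to,.041,.036); r.set_gripper(.38); r.sleep(.2); z=r.current_tool_pos()[2]; lin([*to,z+.05],.08); lin([*to,.25],.3)
r.move_to([.46,-.30,.28],down(0.3)); snap(r,optics,"z1"); print(r.current_t())
```

```text
[-4.48206891e-01  5.73481540e-01  2.05634131e+00 -4.44089210e-16
  5.11769802e-01  2.67942313e+00] [-5.21805131e-01  7.21503988e-01  1.65568709e+00 -4.44089210e-16
  7.64401573e-01  2.44176394e+00]
grip open mm 14.874340536904118 F 20.927900089882314
after lift 14.63849402444182 [-0.3772184  -0.37163811  1.621657  ]
set down at TCP z 0.037 dF 10.28
51.6917
```

View pics/z1.png

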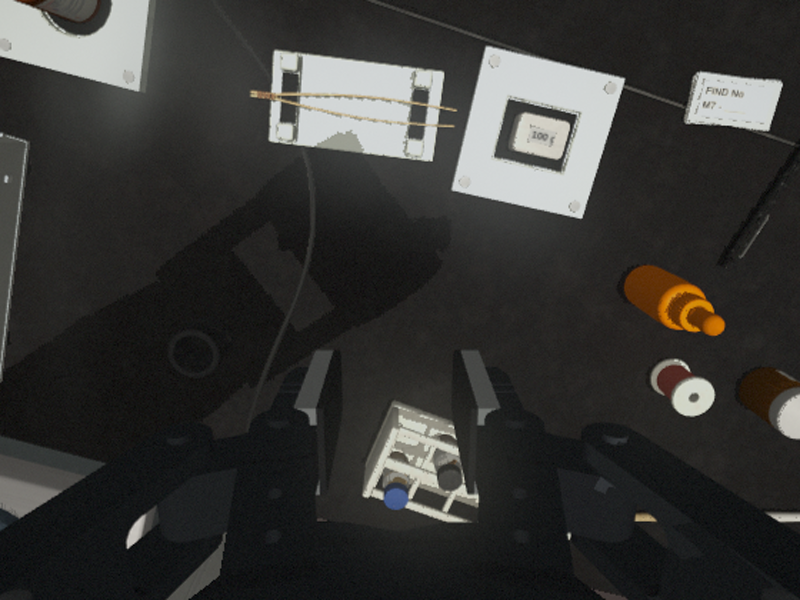

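z1: tweezers bridge both notches (250–455 px along row ~105), weight in its recess. Numeric check of centring before hand-in.

Run:
```python
from act import *
d=dict(np.load("pics/z1.npz")); P=cloud(d,d["T"]); p=d["pixels"].astype(int)
m=((p[...,0]-p[...,2])>30)&(p[...,0]>70)&(abs(P[...,0]-.537)<.06)&(abs(P[...,1]+.245)<.1)
ys,xs=np.nonzero(m); print(m.sum(),"tweezers",rect(onplane(d,np.c_[xs,ys],.019)),"z",np.percentile(P[m][:,2],[50,95]).round(4))
g=p.min(2); w=blob(d,(360*.7,80*.7),g>90)
P2=P[(w>0)&(abs(P[...,2]-.0055)<.003)]; print("rest",rect(P2[:,:2]))
for n in ("scene","side"):
    e=optics.get_image(n); Q=cloud(e).reshape(-1,3)
    for k,c,a in [("jar",(.5795,.1163),.07),("bottle",(.55,-.046),.096),("loupe",(.34,-.167),.025),("spool",(.413,-.546),.033)]:
        s=Q[(np.hypot(Q[:,0]-c[0],Q[:,1]-c[1])<.04)&(Q[:,2]>a)&(Q[:,2]<.12)]
        if len(s)>5: print(n,k,np.median(s,0).round(4))
```

```text
461 tweezers (array([ 0.4492, -0.4015]), (468.2, 95.7), 60.2) z [0.0212 0.0244]
rest (array([ 0.5369, -0.2446]), (120.3, 62.1), -79.6)
scene jar [0.5777 0.1116 0.0753]
scene bottle [ 0.5484 -0.0495  0.1019]
scene loupe [ 0.3325 -0.1812  0.0332]
scene spool [ 0.4104 -0.5502  0.0381]
side jar [0.5576 0.1155 0.0749]
side loupe [ 0.3325 -0.177   0.0331]
side spool [ 0.4111 -0.5477  0.0388]
```

Run:
```python
from act import *
d=dict(np.load("pics/z1.npz")); P=cloud(d,d["T"]); p=d["pixels"].astype(int)
m=((p[...,0]-p[...,2])>30)&(p[...,0]>70)&(P[...,2]<.04); m[:50]=0; m[100:]=0; m[:,:165]=0; m[:,330:]=0
ys,xs=np.nonzero(m); print(m.sum(),"tweezers",rect(onplane(d,np.c_[xs,ys],.021)))
for u,v in [(252,94),(300,95),(300,101),(380,100),(380,123),(452,110),(452,126)]: print(deproj(d,u*.7,v*.7,d["T"]).round(4),end=" ")
for n in ("scene1","side0"):
    Q=cloud(dict(np.load(f"pics/{n}.npz"))).reshape(-1,3)
    for k,c,a in [("loupe",(.34,-.167),.025),("spool",(.413,-.546),.033)]:
        s=Q[(np.hypot(Q[:,0]-c[0],Q[:,1]-c[1])<.04)&(Q[:,2]>a)&(Q[:,2]<.12)]
        if len(s)>5: print(n,k,np.median(s,0).round(4))
```

```text
459 tweezers (array([ 0.5369, -0.2448]), (140.1, 15.4), -79.6)
[ 0.5239 -0.1781  0.0236] [ 0.5328 -0.2089  0.0221] [ 0.5293 -0.2069  0.0061] [ 0.5466 -0.2608  0.0061] [ 0.5317 -0.2652  0.0057] [ 0.5545 -0.3108  0.0156] [ 0.5452 -0.3155  0.0008] scene1 loupe [ 0.332  -0.1811  0.033 ]
scene1 spool [ 0.4104 -0.5502  0.0383]
side0 loupe [ 0.3322 -0.1812  0.0335]
side0 spool [ 0.4111 -0.5491  0.039 ]
```

Tweezers sit within 0.5 mm of the rest's centre and are aligned with it. The loupe and spool haven't moved.

```bash
python3 -c "
from cell import r
print(r.current_t()); print(r.hand_in())"
```

```text
51.7917
the job is handed in; nothing more can be done
None
```

The bench set is put away and the job handed in at 51.8 s: jar, dropper bottle, press weight and tweezers are in their places in the order asked, and the loupe and spool measured unmoved.

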